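# Fold the book rest flat for the evening

### The arm

A 6-joint arm with a two-finger parallel gripper is mounted at the origin on the work surface. World frame = base frame: x ahead of the robot, y to its left, z up, the work surface at z = 0. Lengths are in m, angles in degrees, forces in N, time in s.
With the tool pointing down it reaches from about 0.4 to 0.825 m from the base axis. Payload 7 kg.
Tool frame: the origin (TCP) lies at the centre of the arm's flange, where the gripper is bolted on; the fingertips stand 178 mm ahead of it and the grasp point (between the pads) lies ahead of it (ctrl.grip_depth is the z of the grasp point in the tool frame, in m); z points along the fingers, x is the direction in which the jaws open and shut, and the axes are right-handed (so a half turn about z gives the same grasp; the last joint's range is limited). The gripper opens to 88 mm and grips with 3 to 60 N. Pads are 19 mm wide; open, the fingers measure 130 mm over their backs; the gripper's body (78 mm by 193 mm) begins 47 mm behind the grasp point.
Start: joints at [-56.373, 20.546, 0.682, 0, -70.136, -16.507], TCP at [0.199, -0.645, 0.405] pointing down, gripper open.
Joint ranges: [-176.03, 176.03], [-82.01, 121.73], [-58.28, 71.71], [-173.87, 95.51], [-174.79, -0.11], [-173.66, 173.66]. Speed limits (degrees/s): [136.94, 136.94, 172.46, 180, 180, 180].

### API

Orientations are given as [roll, pitch, yaw] about the fixed x, y, z axes, in that order (R = Rz(yaw) Ry(pitch) Rx(roll)).
In Python, from plant import ctrl gives the robot as it stands.
- The arm moves only by the tool carry_out, never from a script. Its arguments are lists of equal length, an entry for each row: "linear": the shift along the tool's x, y, z in cm, a list of three; "twist": the turn about the tool's z in degrees. In form: {"linear": [[tx, ty, tz], ...], "twist": [twist, ...]}. A call has 1 to 12 rows; each row is the pose to reach, as a shift and turn from the pose measured when the call began, along the tool's axes at that moment; what a row does not reach only later rows make up. A row lasts 1/12 s, in which the tool goes at most 41.7 mm and 7.16 degrees, less where a joint would pass 70% of its speed; a pose out of reach is approached as far as the arm can. A call with a gripper value outside its range is refused whole. "fingers" is the gripper's target within -1 to 1 (fully open at 1, half-way at 0, shut at -1), set as the call begins (left out, the last holds). The fingers move at their own pace and stop on an object; the grip force is fixed at half the most. Time passes only in rows, so rows that repeat a pose let the fingers close. It gives the time, the measured TCP pose, the force and the opening at its end, in the units of the state.
- ctrl.get_obs(): the state, without advancing time (a new reading comes with each control period).
- ctrl.snapshot(name): name is "scene" or "top" or "wrist"; returns the picture (420x560x3 uint8, blue, green, red); there is no depth.
- ctrl.camera_params(name): a dict with "fovy" (degrees; the focal length in pixels is half the picture's height over the tangent of half this angle, whatever the lens; pixels are square), "cx", "cy" (the principal point, pixels), "eye" and "rotation" of the camera in the world; the wrist camera has in their place "T_tool_cam" (4x4, takes a point from camera to tool coordinates, whose origin is the TCP and whose axes are the tool frame's). Camera axes: x right, y down, z forward; pixel columns grow to the right and rows downward; lengths in m; the calibration is good to about 2 mm. A picture is of the moment at which its call begins: read the wrist's pose just before it. camera_params takes no time and is no camera call.
- ctrl.close_job(): hands the job in, once; it reports no verdict.
The state is a dict: "clock": time; "joint_pos": joint angles; "qvel": joint speeds; "tau": joint torques, N m; "tool_pos": TCP position; "orientation": TCP orientation; "force": force on the tool from outside, world axes, zero at the start; "moment": the same for the moment, N m; "opening": finger opening in m.
Only numpy, scipy, OpenCV 4.12 (cv2) and the standard library are available. Lean on these libraries where they do the work, as an engineer would, in place of code of your own. Each camera call takes 0.05 s, during which the arm holds its last target.

### The job

Fold the ratchet book rest down for the night: press the thumb pad of its pawl all the way down so that the hook swings up clear of the teeth (the pawl stays there by itself), then push the raised book panel down past the teeth until it lies fully flat, and leave pawl and panel so. Only press and push with the fingertips from above: do not take hold of the panel from beneath, and leave the other things on the table where they stand.

Things in the scene. Friction and masses are not known exactly. Their poses are not given: they have to be found in the camera images.
- rest_base: Dark wooden base of the book rest, 350 x 120 x 20 mm, fixed. Origin on the table right below the panel's hinge; x level, from the thumb pad towards the panel's free end (base spans x -125 to 225 mm); y along the hinge axes; z up. Panel hinge at x 0, z 75 mm; pawl pivot at x -75, z 112 mm; both axes along y, everything centred on y = 0.
- rest_arm (a joint): Panel hinge, rad. 0 = raised, face 0.75 rad above level (starts 0.01 to 0.08); grows as the panel goes down; 0.75 = flat on two rubber-topped posts (end stop). With the hook down, a tooth of the wheel at the hinge (radius 54 mm) stops it at about 0.10. Stiff hinge: the panel stays where left; 3 to 7 N square to its face at push_point moves it.
- push_point (a point): On the upper face of the wooden book panel, centre line, 205 mm from the hinge axis along the panel, 12 mm above the plane through that axis; 87 mm above the table when flat. x along the panel away from the hinge, z the face's normal. Panel: 85 to 235 mm from the hinge, 130 wide, 10 thick; a lip 13 mm high crosses its face 87 to 95 mm from the hinge.
- rest_pawl (a joint): Pivot of the pawl, a steel see-saw lever over the toothed wheel, rad. 0 = hook down between the teeth (start); grows as the thumb pad goes down and the hook rises; clear of the teeth above about 0.12; 0.28 = pad fully down (end stop). Stiff pivot without spring: 4 to 5 N at the pad moves it and it stays where left.
- pawl_pad (a point): Centre of the upper face of the pawl's flat steel thumb pad, 36 mm (along the base's x) by 40 mm, with ridges up to 1 mm high. 62 mm from the pawl's pivot on the side away from the panel, 137 mm from the panel's hinge; 128 mm above the table at the start, about 17 mm lower when fully pressed.
- rest_back: Thin wooden backing, 140 x 120 x 4 mm, under the book panel (moves with it). Origin on the panel's hinge axis, x along the panel. Not to be pressed by the fingers: that would be taking hold of the panel from beneath.
- stick_cup: Round bamboo cup, 60 mm across, 85 mm tall, short wooden sticks standing out of it to about 130 mm; origin at the centre of its underside; a loose bystander, to be left where it stands
- bowl: Small open brass bowl, 84 mm across, 45 mm tall; origin at the centre of its underside; a loose bystander, to be left where it stands
- candle_jar: Candle in an amber glass jar, 64 mm across, 62 mm tall (72 mm with the wick); origin at the centre of its underside; a loose bystander, to be left where it stands
- bell: Brass hand bell standing on its mouth, 68 mm across, 94 mm tall; origin at the centre of its underside; a loose bystander, to be left where it stands
- elephant: Small brass elephant on a flat 85 x 50 mm plinth, 78 mm tall, trunk towards its own x; origin at the centre of its underside; a loose bystander, to be left where it stands
- match_box: Large cardboard match box lying flat, 60 x 100 x 28 mm; origin at the centre of its underside; a loose bystander, to be left where it stands

How it is judged:
By the outcome, as a careful person would: the job done as asked, in the order asked, and still so for the second after the job is handed in, with the robot touching nothing.
It also fails if it takes over 43 s, if anything falls off the work surface, if the arm or the gripper's body presses on something with over 40 N, if the wrist force passes 120 N, or if a joint passes its speed limit or range.

## Working session

There is one attempt and no reset: what is moved stays moved. The work goes in short steps, Python scripts to look and compute and a tool call to move; the robot and the scene stay as the last step left them, time stands still between calls to the robot, and variables do not carry over. Pictures are saved under pics/ and viewed, and the job is handed in when it is done.

Besides the shell and the picture viewer there is one more tool, called after "Call:" by a JSON object that holds its "api" and its "payload". carry_out: Moves the arm, as the interface text tells. Its arguments: {"type":"object","properties":{"linear":{"type":"array","items":{"type":"array","items":{"type":"number"}}},"twist":{"type":"array","items":{"type":"number"}},"fingers":{"type":"number"}},"required":["linear","twist"]}

```bash
mkdir -p pics; ls; python3 - <<'E'
from plant import ctrl
import cv2,json
print(ctrl.get_obs(), ctrl.grip_depth)
for n in ("scene","top","wrist"):
    print(n,ctrl.camera_params(n))
    cv2.imwrite(f"pics/{n}0.png",ctrl.snapshot(n))
E
```

```text
pics
{'clock': 0.0, 'joint_pos': array([-5.63727412e+01,  2.05893784e+01,  6.32016007e-01, -2.01410908e-02,
       -7.01355334e+01, -1.65079870e+01]), 'qvel': array([ 0.1177798 , -0.14054366,  0.07058437, -0.01543463, -0.05516815,
       -0.04972789]), 'tau': array([ 1.96751098e-03, -5.82718635e+01,  2.93060446e+01,  6.99743092e+00,
        6.93333917e-03, -1.54333497e-04]), 'tool_pos': array([ 0.19863851, -0.64488931,  0.40373224]), 'orientation': array([-1.79991755e+02, -9.44471345e-02,  1.07112406e+02]), 'force': array([-0.4867486 , -0.11983356,  0.38159678]), 'moment': array([-0.04853755,  0.01281848,  0.01128544]), 'opening': 0.08741894198379749} 0.1593
scene {'fovy': 52.76984141672739, 'cx': 271.2457456476456, 'cy': 218.18346301057173, 'eye': array([0.86424607, 0.29844537, 0.90094599]), 'rotation': array([-148.50106237,    0.70949919,  136.89764178])}
top {'fovy': 51.48856502774329, 'cx': 277.8478921098686, 'cy': 216.39263829360468, 'eye': array([ 0.48307521, -0.01494643,  0.9625322 ]), 'rotation': array([-175.98970299,   -0.42940031,  -89.39914042])}
wrist {'fovy': 65.57737507076412, 'cx': 285.88438134354266, 'cy': 205.60859217664844, 'T_tool_cam': array([[ 9.99999143e-01, -9.74799643e-04, -8.74481544e-04,
        -5.83938283e-05],
       [ 1.19527064e-03,  9.52237149e-01,  3.05357142e-01,
        -8.32325539e-02],
       [ 5.35051779e-04, -3.05357925e-01,  9.52237497e-01,
         1.99301217e-02],
       [ 0.00000000e+00,  0.00000000e+00,  0.00000000e+00,
         1.00000000e+00]])}
```

View pics/scene0.png

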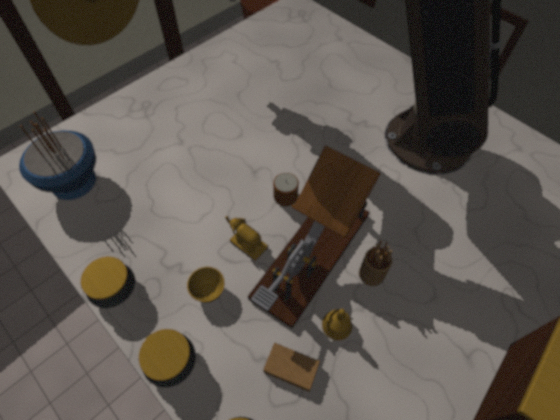

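View pics/top0.png

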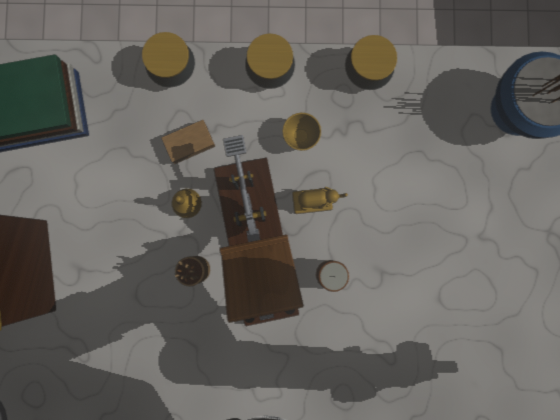

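The pad is on the far side at about (235,147) in the top view, and the panel is towards the robot at about (262,280). I'll enlarge the views to measure.

```bash
python3 - <<'E'
import cv2
a=cv2.imread("pics/top0.png")[120:340,150:370]; a=cv2.convertScaleAbs(a,alpha=2)
cv2.imwrite("pics/top0z.png",cv2.resize(a,None,fx=2.7,fy=2.7,interpolation=cv2.INTER_CUBIC))
a=cv2.imread("pics/scene0.png")[140:340,220:410]; a=cv2.convertScaleAbs(a,alpha=2)
cv2.imwrite("pics/scene0z.png",cv2.resize(a,None,fx=3,fy=3,interpolation=cv2.INTER_CUBIC))
E
```

```text
(no output)
```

View pics/top0z.png

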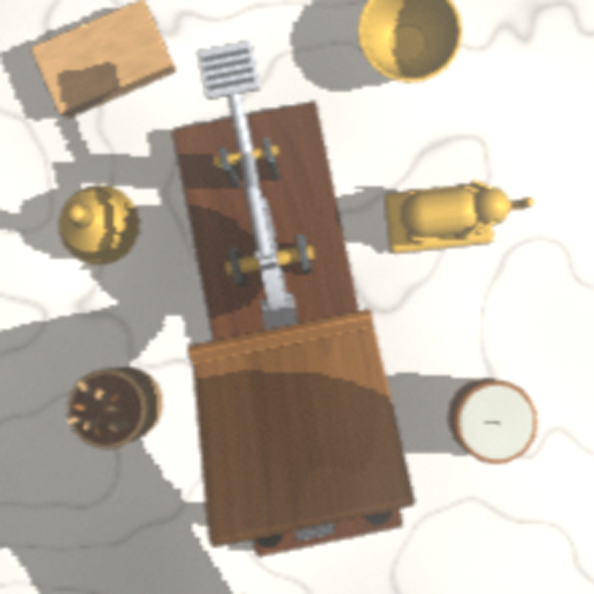

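View pics/scene0z.png

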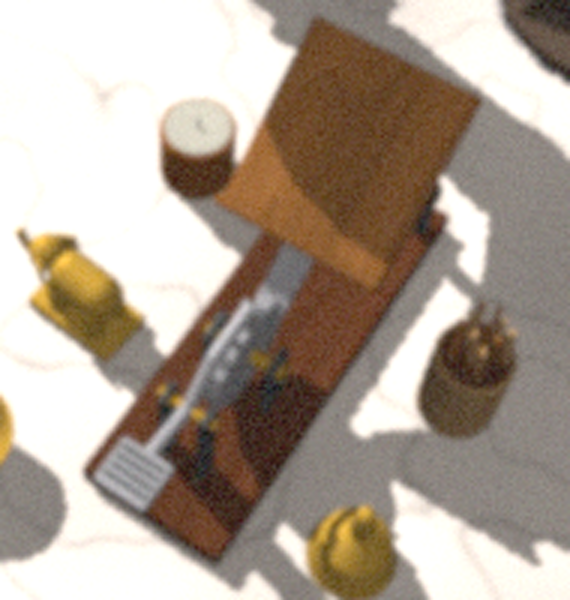

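```bash
cat > h.py <<'E'
import numpy as np
from scipy.spatial.transform import Rotation as R
from plant import ctrl
def ray(n,uv,obs=None):
    p=ctrl.camera_params(n); f=210/np.tan(np.radians(p['fovy']/2))
    d=np.array([(uv[0]-p['cx'])/f,(uv[1]-p['cy'])/f,1.])
    if n=='wrist':
        T=np.eye(4);T[:3,:3]=R.from_euler('xyz',obs['orientation'],degrees=True).as_matrix();T[:3,3]=obs['tool_pos']
        T=T@p['T_tool_cam']; return T[:3,3],T[:3,:3]@d
    return np.array(p['eye']),R.from_euler('xyz',p['rotation'],degrees=True).as_matrix()@d
def onz(n,uv,z,obs=None):
    e,d=ray(n,uv,obs); return e+d*(z-e[2])/d[2]
def tri(rs):
    A=np.zeros((3,3));b=np.zeros(3)
    for e,d in rs:
        d=d/np.linalg.norm(d);P=np.eye(3)-np.outer(d,d);A+=P;b+=P@e
    x=np.linalg.solve(A,b);return x,[np.linalg.norm(np.cross(x-e,d/np.linalg.norm(d))) for e,d in rs]
E
python3 - <<'E'
from h import *
t=lambda x,y:(150+(x+.5)/2.7-.5,120+(y+.5)/2.7-.5)
s=lambda x,y:(220+(x+.5)/3-.5,140+(y+.5)/3-.5)
print('pad top',onz('top',t(229,69),.128),'scene',onz('scene',s(134,474),.128), tri([ray('top',t(229,69)),ray('scene',s(134,474))]))
for n,a,b in (('freeL',(211,546),(480,101)),('freeR',(413,503),(318,17)),('lipL',(190,349),(381,287)),('lipR',(371,315),(216,198))):
    print(n,tri([ray('top',t(*a)),ray('scene',s(*b))]))
for p in ((175,129),(316,102),(402,526),(258,555)): print(onz('top',t(*p),.02))
for p in ((87,474),(220,563),(443,215)): print('s',onz('scene',s(*p),.02))
E
```

```text
pad top [0.67921852 0.06503882 0.128     ] scene [0.67956041 0.06765885 0.128     ] (array([0.67936715, 0.06601812, 0.12487061]), [np.float64(0.0008949842733985108), np.float64(0.0008949842733986138)])
freeL (array([0.35711119, 0.06187759, 0.22274844]), [np.float64(3.8047546621412686e-06), np.float64(3.8047546622042447e-06)])
freeR (array([ 0.38433736, -0.06208097,  0.22596895]), [np.float64(0.0011442754264260357), np.float64(0.0011442754264260413)])
lipL (array([0.47628309, 0.08882924, 0.15086055]), [np.float64(0.003245624163548573), np.float64(0.0032456241635486238)])
lipR (array([ 0.50294115, -0.03801391,  0.14760765]), [np.float64(0.00015856943818772228), np.float64(0.00015856943818763565)])
[0.65484615 0.11818665 0.02      ]
[0.67832638 0.00440477 0.02      ]
[ 0.33958353 -0.06780513  0.02      ]
[0.31593228 0.04573297 0.02      ]
s [0.67870854 0.0118374  0.02      ]
s [0.65435285 0.12526965 0.02      ]
s [0.31865979 0.04505249 0.02      ]
```

The measurements agree. Base x points along about 192.2° and the hinge is at about (0.545, 0.036). The pad is at about (0.679, 0.066), with a triangulated z of 0.125 against the expected 0.128. The panel's free end sits at about z 0.224.

The push_point when flat would be at x≈0.345, which is out of reach. I'll push closer to the hinge, straight down, about 135 mm out. First I close the fingers and hover over the pad.

Call:
{"api": "carry_out", "payload": {"linear": [[53.7,66.8,-2],[53.7,66.8,-2],[53.7,66.8,-2],[53.7,66.8,-2],[53.7,66.8,-2],[53.7,66.8,-2],[53.7,66.8,-2],[53.7,66.8,-2],[53.7,66.8,-2],[53.7,66.8,-2],[53.7,66.8,-2],[53.7,66.8,-2]], "twist": [4.9,4.9,4.9,4.9,4.9,4.9,4.9,4.9,4.9,4.9,4.9,4.9], "fingers": -1}}

```text
clock: 1.15
tool_pos: [0.4794, -0.2291, 0.4164]
orientation: [180.0, -0.1, 102.2]
force: [0.5, -1.0, -0.1]
opening: 0.013
```

Call:
{"api": "carry_out", "payload": {"linear": [[24.6,25.7,0],[24.6,25.7,0],[24.6,25.7,0],[24.6,25.7,0],[24.6,25.7,0],[24.6,25.7,0],[24.6,25.7,0],[24.6,25.7,0],[24.6,25.7,0],[24.6,25.7,0],[24.6,25.7,0],[24.6,25.7,0]], "twist": [0,0,0,0,0,0,0,0,0,0,0,0]}}

```text
clock: 2.15
tool_pos: [0.6783, 0.0657, 0.4162]
orientation: [-179.9, -0.1, 102.2]
force: [0.3, -0.6, -0.8]
opening: 0.0003
```

```bash
python3 - <<'E'
from h import *
import cv2
o=ctrl.get_obs();im=ctrl.snapshot('wrist');print(o['clock'],o['tool_pos'],o['orientation'],o['force'],o['opening'])
cv2.imwrite('pics/w1.png',cv2.convertScaleAbs(im,alpha=1.8))
E
```

```text
2.15 [0.67826099 0.06571765 0.41617142] [-1.79935068e+02 -6.17299162e-02  1.02237181e+02] [ 0.27517218 -0.62036127 -0.77377055] 0.00033909466797922105
```

View pics/w1.png

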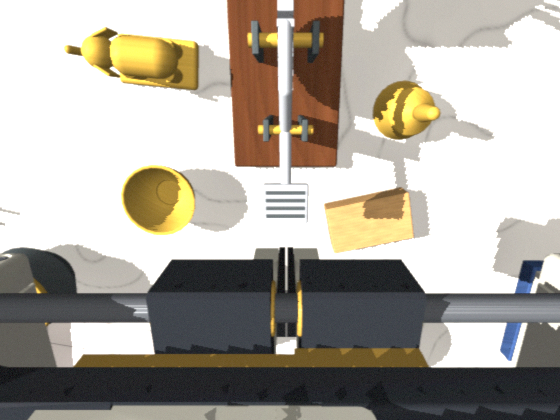

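The wrist view shows the pad at about (286,203), aligned with the jaw axis. Checking its position:

```bash
python3 - <<'E'
from h import *
o=ctrl.get_obs()
for uv in ((286,203),(286,184),(286,223)): print(onz('wrist',uv,.128,o))
c=R.from_euler('xyz',o['orientation'],degrees=True).as_matrix()
print(c.T@(onz('wrist',(286,203),.128,o)-o['tool_pos'])*100)
for uv in ((235,166),(337,166)): print(onz('wrist',uv,.02,o))
E
```

```text
[0.67847714 0.06542515 0.128     ]
[0.66198912 0.06187793 0.128     ]
[0.69650925 0.06930456 0.128     ]
[-2.07541733e-02  5.80109005e-02  2.88611360e+01]
[0.67959668 0.00484947 0.02      ]
[0.65456664 0.1213216  0.02      ]
```

Pad confirmed: the wrist and fixed views agree within 1 mm. Descending to 1 cm above it.

Call:
{"api": "carry_out", "payload": {"linear": [[0,0.1,3],[0,0.1,6],[0,0.1,8],[0,0.1,9.5],[0,0.1,10],[0,0.1,10],[0,0.1,10]], "twist": [0,0,0,0,0,0,0]}}

```text
clock: 2.78
tool_pos: [0.6791, 0.0649, 0.3178]
orientation: [180.0, -0.1, 102.2]
force: [0.0, -0.5, 0.5]
opening: 0.0004
```

Call:
{"api": "carry_out", "payload": {"linear": [[0,0,0.3],[0,0,0.6],[0,0,0.9],[0,0,1.1],[0,0,1.3],[0,0,1.5],[0,0,1.7],[0,0,1.8],[0,0,1.9],[0,0,2.0],[0,0,2.0]], "twist": [0,0,0,0,0,0,0,0,0,0,0]}}

```text
clock: 3.7
tool_pos: [0.68, 0.0651, 0.2984]
orientation: [179.8, -0.0, 102.2]
force: [5.0, -0.1, 4.5]
opening: 0.0001
```

Contact at 4.5 N with the pad moving, as specified. Continuing down.

Call:
{"api": "carry_out", "payload": {"linear": [[0,0,0.15],[0,0,0.3],[0,0,0.45],[0,0,0.6],[0,0,0.6]], "twist": [0,0,0,0,0]}}

```text
clock: 4.12
tool_pos: [0.6803, 0.0652, 0.2922]
orientation: [179.8, -0.0, 102.2]
force: [5.8, 0.5, 2.7]
opening: 0.0007
```

Call:
{"api": "carry_out", "payload": {"linear": [[0,0,0.1],[0,0,0.2],[0,0,0.3],[0,0,0.3]], "twist": [0,0,0,0]}}

```text
clock: 4.45
tool_pos: [0.6805, 0.0653, 0.2905]
orientation: [179.7, -0.0, 102.2]
force: [1.0, 0.7, 12.0]
opening: 0.0002
```

Call:
{"api": "carry_out", "payload": {"linear": [[0,0,0.1],[0,0,0.2],[0,0,0.2],[0,0,0.2]], "twist": [0,0,0,0]}}

```text
clock: 4.78
tool_pos: [0.6804, 0.0653, 0.2903]
orientation: [179.6, -0.0, 102.3]
force: [-1.1, 0.8, 15.1]
opening: 0.0001
```

Call:
{"api": "carry_out", "payload": {"linear": [[0,0,0.2],[0,0,0.4],[0,0,0.4],[0,0,0.4]], "twist": [0,0,0,0]}}

```text
clock: 5.12
tool_pos: [0.6802, 0.0653, 0.2898]
orientation: [179.5, 0.0, 102.3]
force: [-6.2, 1.7, 25.5]
opening: 0.0001
```

Call:
{"api": "carry_out", "payload": {"linear": [[0,0,-2],[0,0,-5],[0,0,-8],[0,0,-11],[0,0,-13],[0,0,-13],[0,0,-13]], "twist": [0,0,0,0,0,0,0]}}

```text
clock: 5.7
tool_pos: [0.6783, 0.065, 0.4196]
orientation: [179.6, -0.0, 102.3]
force: [-0.5, 0.0, -0.6]
opening: 0.0002
```

```bash
python3 - <<'E'
from h import *
import cv2
o=ctrl.get_obs();im=ctrl.snapshot('wrist');print(o['clock'],o['tool_pos'],o['orientation'],o['force'],o['opening'])
cv2.imwrite('pics/w2.png',cv2.convertScaleAbs(im,alpha=1.8))
a=ctrl.snapshot('scene')[140:340,220:410]; a=cv2.convertScaleAbs(a,alpha=2)
cv2.imwrite("pics/scene1z.png",cv2.resize(a,None,fx=3,fy=3,interpolation=cv2.INTER_CUBIC))
E
```

```text
5.7 [0.67830627 0.06502943 0.41959986] [ 1.79630287e+02 -1.80199236e-02  1.02288545e+02] [-0.46031316  0.02257817 -0.58716463] 0.00022798204435023865
```

View pics/w2.png

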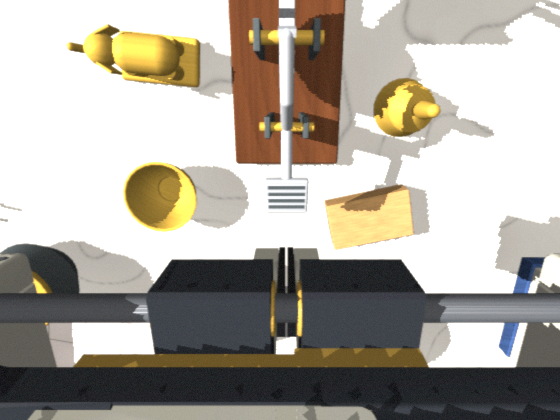

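View pics/scene1z.png

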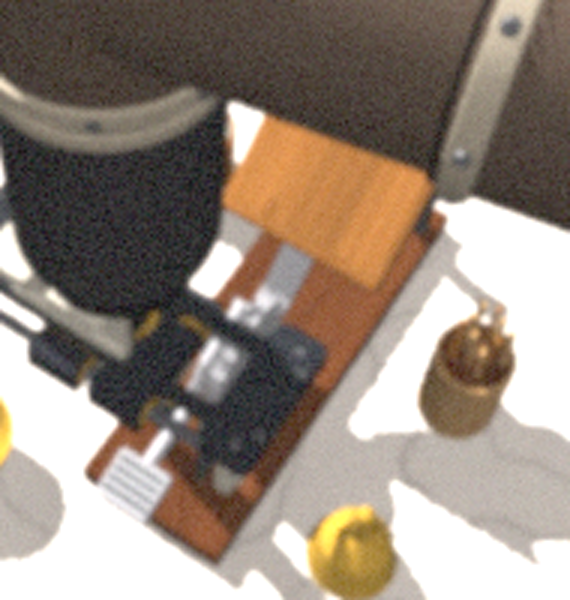

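In the wrist view the pad moved to about (286,196), and in the scene zoom from (134,474) to about (137,485). That fits it being lower. Checking its height:

```bash
python3 - <<'E'
from h import *
o=ctrl.get_obs()
s=lambda x,y:(220+(x+.5)/3-.5,140+(y+.5)/3-.5)
print(tri([ray('wrist',(286,196),o),ray('scene',s(136,484))]))
# wanted TCP for push at 135 mm
d=np.array([np.cos(np.radians(192.2)),np.sin(np.radians(192.2))]);h=np.array([.5450,.0362])
M=R.from_euler('xyz',o['orientation'],degrees=True).as_matrix()
for L in (.135,.14):
  t=np.r_[h+d*L,.45]; print(L,t,np.hypot(*t[:2]),M.T@(t-o['tool_pos'])*100)
E
```

```text
(array([0.67909437, 0.06627291, 0.10739426]), [np.float64(0.0014043692833506558), np.float64(0.0014043692833507163)])
0.135 [0.41304885 0.00767115 0.45      ] 0.4131200825368406 [  0.03957358 -27.12444168  -3.34240616]
0.14 [0.40816177 0.00661453 0.45      ] 0.4082153676615691 [  0.04033896 -27.62443787  -3.34420242]
```

The pad is now at z≈0.108, about 17 mm lower, so it is fully down. Moving over the panel, rising first.

Call:
{"api": "carry_out", "payload": {"linear": [[0,-2,-3],[0,-6,-3.3],[0,-10,-3.3],[0,-14,-3.3],[0,-18,-3.3],[0,-22,-3.3],[0,-25,-3.3],[0,-27.1,-3.3],[0,-27.1,-3.3],[0,-27.1,-3.3],[0,-27.1,-3.3]], "twist": [0,0,0,0,0,0,0,0,0,0,0]}}

```text
clock: 6.72
tool_pos: [0.4135, 0.0074, 0.4489]
orientation: [179.9, 0.0, 102.3]
force: [0.1, 0.5, -0.4]
opening: 0.0007
```

```bash
python3 - <<'E'
from h import *
import cv2
o=ctrl.get_obs();im=ctrl.snapshot('wrist');print(o['clock'],o['tool_pos'],o['orientation'],o['force'],o['joint_pos'])
cv2.imwrite('pics/w3.png',cv2.convertScaleAbs(im,alpha=1.8))
a=ctrl.snapshot('scene'); a=cv2.convertScaleAbs(a,alpha=2)
cv2.imwrite("pics/scene2.png",a)
E
```

```text
6.7167 [0.4135057  0.00744174 0.44888569] [1.79871650e+02 1.95029451e-02 1.02298600e+02] [ 0.07275713  0.49978198 -0.3621987 ] [ 2.86912304e+01 -7.04334032e+00 -2.55583986e+01  5.79712470e-02
 -7.13673220e+01 -1.06411074e+02]
```

View pics/w3.png

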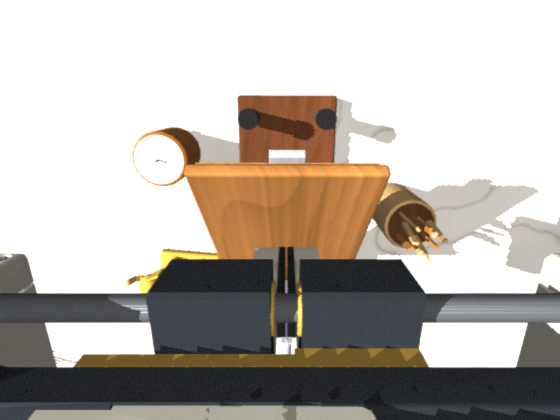

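View pics/scene2.png

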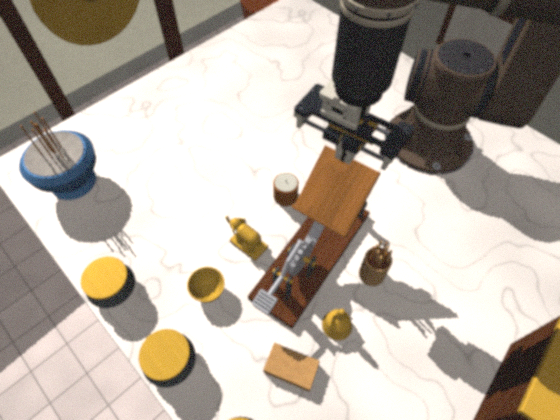

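The finger pair is centred on the panel and the candle and cup are clear to the sides. Descending.

Call:
{"api": "carry_out", "payload": {"linear": [[0,0,2],[0,0,4],[0,0,5],[0,0,5.5],[0,0,6.0],[0,0,6.5],[0,0,7],[0,0,7.5],[0,0,8.0],[0,0,8.5],[0,0,9]], "twist": [0,0,0,0,0,0,0,0,0,0,0]}}

```text
clock: 7.73
tool_pos: [0.4151, 0.0078, 0.3601]
orientation: [179.7, 0.0, 102.3]
force: [-1.8, 0.1, 7.2]
opening: 0.0005
```

The tip is at 0.182, past the tooth stop with only 7 N, so the hook is clear. Continuing.

Call:
{"api": "carry_out", "payload": {"linear": [[0,0,0.6],[0,0,1.2],[0,0,1.8],[0,0,2.4],[0,0,3],[0,0,3.6],[0,0,4.2],[0,0,4.8],[0,0,5.4],[0,0,6],[0,0,6],[0,0,6]], "twist": [0,0,0,0,0,0,0,0,0,0,0,0]}}

```text
clock: 8.73
tool_pos: [0.4157, 0.008, 0.3004]
orientation: [179.7, 0.0, 102.3]
force: [-0.0, -0.4, -0.0]
opening: 0.0004
```

Zero force here was unexpected, so I'll look.

```bash
python3 - <<'E'
from h import *
import cv2
o=ctrl.get_obs();im=ctrl.snapshot('wrist');print(o['clock'],o['tool_pos'],o['force'],o['joint_pos'])
cv2.imwrite('pics/w4.png',cv2.convertScaleAbs(im,alpha=1.8))
a=ctrl.snapshot('scene')[80:340,200:430]; a=cv2.convertScaleAbs(a,alpha=2)
cv2.imwrite("pics/scene3.png",cv2.resize(a,None,fx=2.3,fy=2.3))
E
```

```text
8.7333 [0.41571095 0.00797169 0.30039897] [-0.0465653  -0.3758519  -0.01666338] [  28.63843272    1.34100626  -39.03636869    0.16876625  -49.31860719
 -106.42472605]
```

View pics/w4.png

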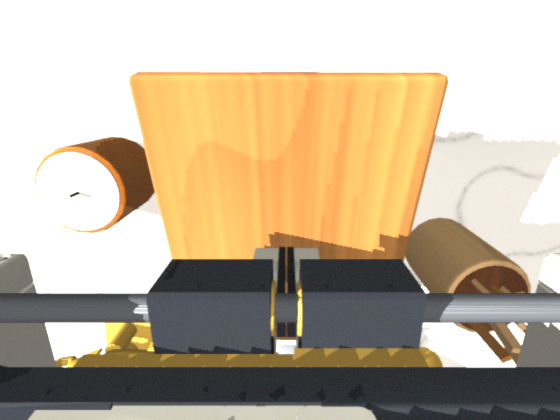

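View pics/scene3.png

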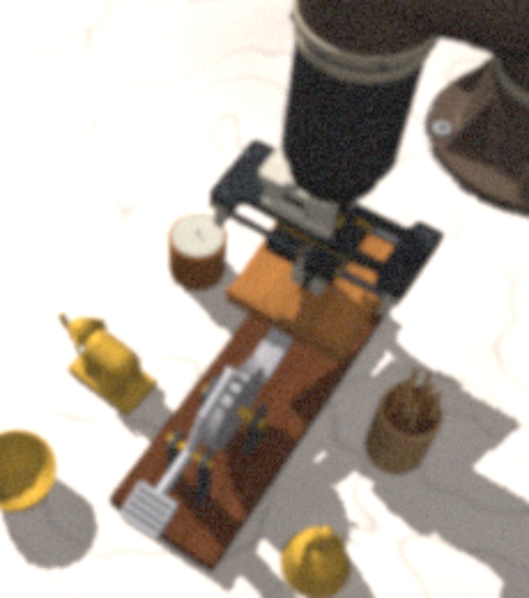

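The panel follows the fingertips and is partly down. The arm has simply stopped pushing, so the hinge is holding it. Continuing.

Call:
{"api": "carry_out", "payload": {"linear": [[0,0,0.4],[0,0,0.8],[0,0,1.2],[0,0,1.6],[0,0,2],[0,0,2.4],[0,0,2.7],[0,0,3.0],[0,0,3.2],[0,0,3.2]], "twist": [0,0,0,0,0,0,0,0,0,0]}}

```text
clock: 9.67
tool_pos: [0.4153, 0.0077, 0.2681]
orientation: [179.8, 0.0, 102.3]
force: [-0.5, 0.0, 0.9]
opening: 0.0005
```

Call:
{"api": "carry_out", "payload": {"linear": [[0,0,0.1],[0,0,0.2],[0,0,0.3],[0,0,0.4],[0,0,0.5],[0,0,0.5]], "twist": [0,0,0,0,0,0]}}

```text
clock: 10.17
tool_pos: [0.4155, 0.0078, 0.265]
orientation: [179.7, 0.1, 102.4]
force: [-12.8, 1.7, 30.4]
opening: 0.0005
```

The tip stopped at z=0.087 with 30 N, exactly the flat height. Retreating straight up to check.

Call:
{"api": "carry_out", "payload": {"linear": [[0,0,-1],[0,0,-3],[0,0,-6],[0,0,-9],[0,0,-12],[0,0,-15],[0,0,-17],[0,0,-17],[0,0,-17]], "twist": [0,0,0,0,0,0,0,0,0]}}

```text
clock: 10.92
tool_pos: [0.4148, 0.008, 0.436]
orientation: [179.5, 0.0, 102.4]
force: [0.3, 0.3, -1.6]
opening: 0.0005
```

```bash
python3 - <<'E'
from h import *
import cv2
o=ctrl.get_obs();im=ctrl.snapshot('wrist');print(o['clock'],o['tool_pos'],o['force'])
np.save('o5.npy',o,allow_pickle=True)
cv2.imwrite('pics/w5.png',cv2.convertScaleAbs(im,alpha=1.3))
a=ctrl.snapshot('scene')[140:340,220:410]; a=cv2.convertScaleAbs(a,alpha=1.6)
cv2.imwrite("pics/scene4.png",cv2.resize(a,None,fx=3,fy=3,interpolation=cv2.INTER_CUBIC))
E
```

```text
10.9167 [0.41479839 0.00800893 0.4360257 ] [ 0.29056058  0.27779699 -1.64602072]
```

View pics/w5.png

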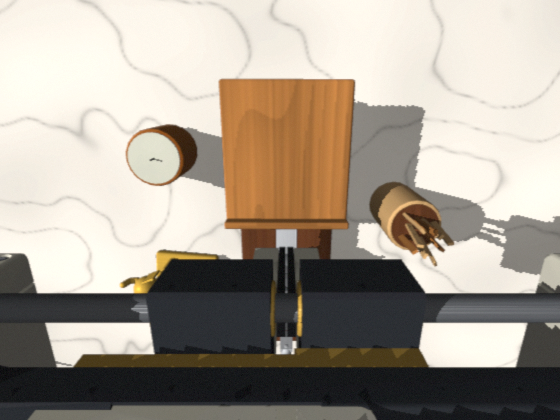

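View pics/scene4.png

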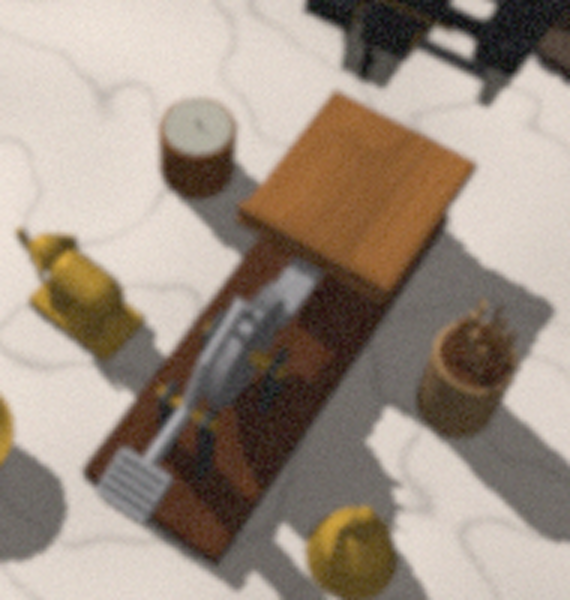

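The panel lies over the base with free corners at (219,80) and (354,79) in the wrist view, and (336,93) and (475,165) in the scene zoom. The bystanders haven't moved. Checking heights:

```bash
python3 - <<'E'
from h import *
o=np.load('o5.npy',allow_pickle=True).item()
s=lambda x,y:(220+(x+.5)/3-.5,140+(y+.5)/3-.5)
h=np.array([.5450,.0362])
for w,z in (((219.5,80),(336,93)),((354.5,79.5),(475,165))):
    x,e=tri([ray('wrist',w,o),ray('scene',s(*z))]);print(x,e)
d=np.array([np.cos(np.radians(192.2)),np.sin(np.radians(192.2))])
M=[tri([ray('wrist',w,o),ray('scene',s(*z))])[0] for w,z in (((219.5,80),(336,93)),((354.5,79.5),(475,165)))]
print(d@(np.mean(M,0)[:2]-h))
print('pad on .111', onz('scene',s(136,484),.111))
E
```

```text
[ 0.33054254 -0.07385373  0.08278683] [np.float64(0.0015746158445948805), np.float64(0.0015746158445949859)]
[0.30337968 0.05023408 0.082068  ] [np.float64(0.00021832125025652958), np.float64(0.00021832125025645708)]
0.23303450015839347
pad on .111 [0.67919141 0.06852235 0.111     ]
```

Free-end corners are at z≈0.082–0.083 (nominal 0.087, within calibration error) and 233 mm from the hinge, so the panel is flat. The pad is still down and nothing is being touched. Handing in.

```bash
python3 -c "
from plant import ctrl
print(ctrl.close_job(), ctrl.get_obs()['clock'])"
```

```text
the job is handed in; nothing more can be done
the job is handed in; nothing more can be done
```

The book rest is folded flat with the pawl left up, and I handed the job in at about 11 s of robot time. No verdict was reported.

- **Pawl:** I pressed the thumb pad with the closed fingertips until it stopped moving, at 25 N. It stayed down by itself, measured at about z 0.108 m, roughly 17 mm lower than at the start.
- **Panel:** I pushed straight down from above, ending about 133 mm from the hinge because push_point would have been out of reach when flat. It passed the teeth with only about 7 N. It stopped with the fingertips at z 0.087 m and 30 N, exactly the flat height.
- **Last checks:** After I lifted clear, the panel's free-end corners measured z 0.082–0.083 m and 233 mm out from the hinge. That is 4–5 mm under the nominal 87 mm; I put it down to how well I could pick the corners in the pictures plus camera calibration. The bystanders visible in the last pictures looked unmoved, and the gripper touched nothing.
- **One odd reading:** The force dropped to zero when the arm paused partway down. A picture showed the panel partly lowered with the fingertips at it, and the push then went on normally.

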